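Hold the sample pan ready over the moisture analyser's weighing seat

ROBOT

A 6-joint arm with a two-finger parallel gripper is mounted at the origin on the work surface. World frame = base frame: x ahead of the robot, y to its left, z up, the work surface at z = 0. Lengths are in mm, angles in degrees, forces in N, time in s.
With the tool pointing down it reaches from about 350 to 850 mm from the base axis. Payload 8.1 kg.
Tool frame: the origin (TCP) lies at the very end of the fingers, on their centre line; the grasp point (between the pads) lies 19 mm behind it; z points along the fingers, y is the line along which they close (so a half turn about z gives the same grasp; the last joint's range is limited). The gripper opens to 85 mm and grips with 20 to 120 N. Pads are 22 mm wide; open, the fingers measure 114 mm over their backs; the gripper's body (76 mm by 85 mm) begins 54 mm behind the grasp point. The pads swing forward as they close: fully open they stand 13 mm farther back than shut.
Start: joints at [-77.716, 7.471, 85.268, -0, 87.261, -4.893], TCP at [177.218, -573.235, 191.992] pointing down, gripper open.
Joint ranges: [-169.43, 169.43], [-51.17, 129.36], [1.28, 143.12], [-76.62, 256.62], [0, 156.53], [-152.29, 152.29]. Speed limits (degrees/s): [136.94, 136.94, 159.86, 180, 180, 180].

INTERFACE

Orientations are given as [roll, pitch, yaw] about the fixed x, y, z axes, in that order (R = Rz(yaw) Ry(pitch) Rx(roll)).
In Python, from bench import * gives the robot as it stands.
- The arm moves only by the tool play_rows, never from a script. Its argument "increments" is a list of rows, each a list of 3 entries, a list of its own where there are three numbers: the gripper's target within -1 to 1 (fully open at 1, half-way at 0, shut at -1), then the shift along the tool's x, y, z in mm, then the turn about the tool's z in rad. A call has 1 to 12 rows; each row shifts and turns the commanded pose from where the row before left it, along the tool's axes as they then stand; what a row does not reach is not made up. A row lasts 1/12 s, in which the tool goes at most 41.7 mm and 7.16 degrees, less where a joint would pass 70% of its speed; a pose out of reach is approached as far as the arm can. A call is refused whole if a number of a shift passes 41.7 or a number of a turn 0.125, either way. A call with a gripper value outside its range is refused whole. The fingers move at their own pace and stop on an object; "force" is the grip in N (left out, the last holds). Time passes only in rows, so rows that do not move let the fingers close. It gives the time, the measured TCP pose, the force, the opening and the grip force at its end, in the units of the state.
- sense(): the state, without advancing time (a new reading comes with each control period).
- snapshot(name): name is "side" or "top" or "wrist"; returns a dict with "color" (420x560x3 uint8, red, green, blue), "intrinsics" (3x3 intrinsics, pixels), "k1" (the pictures are not rectified: a ray, as slopes to the right and down, at radius r is drawn at 1 + k1 r^2 times it, then the intrinsics apply), "world_from_camera" (4x4, takes a point from camera to world coordinates). Camera axes: x right, y down, z forward; pixel columns grow to the right and rows downward; lengths in mm; the calibration is good to about 2 mm. A picture is of the moment at which its call begins. There is no depth.
- hand_in(): hands the job in; it is judged then, once.
Trained networks look in a picture, given as the dict that the camera call returned (one of the last four; its "shot" number tells which), for a name from the list of things; names that differ only in an ending like _2 or _b are one class to them, and where a whole thing is asked for, a point or a joint stands for the part that bears it (a point fixed in the world has none). Each returns a list of dicts, best first, with "p" (0 to 1); they miss things now and then, are a little off and sometimes report something else, mostly with a low value. They report only what shows in the picture. A call takes as long as a camera call. They do not tell look-alikes from the thing itself.
- find_in(query, picture): "xyz" ([x, y, z] in mm, in the coordinates of the camera as it stood for that picture, good to about 4 mm: the middle of the surface that is visible of it).
- regions_of(query, picture): "mask" (420x560 bool, what is visible of it).
- pinpoint(query, picture): "xyz" ([x, y, z] in mm, in the coordinates of the camera as it stood for that picture, good to about 4 mm: a listed point, or the origin of a listed thing).
The state is a dict: "time": time; "joint_pos": joint angles; "qd": joint speeds; "joint_efforts": joint torques, N m; "tool_pos": TCP position; "tcp_rot": TCP orientation; "ft_force": force on the tool from outside, world axes, zero at the start; "wrist_torque": the same for the moment, N m; "finger_gap": finger opening in mm; "grip_force": force on a finger pad.
Only numpy, scipy, OpenCV 4.12 (cv2) and the standard library are available. Lean on these libraries where they do the work, as an engineer would, in place of code of your own. Each camera call takes 0.05 s, during which the arm holds its last target. There are 200 camera calls.

TASK

Switch the moisture analyser's heater off by turning its red dial anticlockwise (seen from above) to its end stop; only then lift the steel sample pan off its blue rest by its orange handle and carry it, level, over the jars and the round draught shield. Lower it inside the shield until it hovers about a centimetre above the weighing seat, centred, its yellow tab in the middle of the shield's slot, never touching the analyser and leaving the other things on the bench where they are. Finish while still holding it there, motionless, so that the balance can take its zero: do not put it down or let go.

Things in the scene. Friction and masses are not known exactly. Their poses are not given: they have to be found in the camera images.
- analyser: White moisture analyser fixed to the bench, 375 x 220 mm, deck 65 mm high. Origin: on the bench below the seat's centre. x axis: from front (dial end, 175 mm away) to back, where the open heater lid stands from 150 mm behind the origin, 300 mm high; z up. Round aluminium draught shield about the seat: radius 64 mm inside, 70 outside, rim 105 mm above bench, with a 50 mm slot to the front (-x).
- seat (a point): Top centre of the weighing seat, a steel three-armed support 68 mm across in the middle of the draught shield, where the pan would rest: 85 mm above the bench, 20 mm below the shield's rim. Axes as the analyser's.
- slot (a point): Middle of the shield's slot, 66.5 mm in front of the seat's centre (analyser's -x), at the seat's height. The slot is open at the top and reaches down to the deck.
- dial (a joint): Heater dial, angle in rad: 0 is the anticlockwise end stop (heater off); it grows as the dial is turned clockwise seen from above. It starts 0.6 to 1.3 rad from the stop. Friction holds it where it is left (about 0.03 N m).
- dial_grip (a point): Grip point of the red heater dial, on its vertical axis, 37 mm above the deck, 135 mm in front of the seat's centre and 50 mm to the analyser's +y. The dial is a disc of radius 22 mm with an upright bar across it to pinch, 42 mm long, 14 wide, 30 high above the disc, top 7 mm above this point. The bar's yaw is the analyser's yaw minus the dial value.
- pan: Loose steel dish, 90 mm across, 13 mm high, about 110 g, with a fixed arch. Origin: centre of its underside. The arch's orange handle bar (90 mm long, 12 wide, 12 high) runs along the pan's x over the centre, its middle 72 mm above the underside, free below down to the dish. A yellow tab 12 mm wide sticks out at -x to 83 mm from the centre. In place, the pan's axes are parallel to the analyser's.
- tab (a point): Point on the middle of the pan's yellow tab, 66.5 mm from the pan's centre along its -x, 6 mm above the underside.
- rest: Blue round rest, fixed to the bench, 30 mm high, foot 92 mm and top 64 mm across, on which the pan stands at the start. Origin: centre of its underside.
- jar_a: Bystander: amber sample jar with blue cap, 48 mm across, 100 mm high, standing between the rest and the analyser. Origin: centre of its underside.
- jar_b: Bystander: the same jar with green cap.
- jar_c: Bystander: the same jar with white cap.
- crucible_jar: Bystander: low white jar with grey cap, 68 mm across, 55 mm high, beside the rest. Origin: centre of its underside.
- beaker: Bystander: glass beaker, 66 mm across, 85 mm high. Origin: centre of its underside.
- weight: Bystander: brass 200 g calibration weight, 32 mm across, 52 mm high. Origin: centre of its underside.
- spatula: Bystander: steel lab spatula 170 mm long with blue grip, lying on the bench, 8 mm high. Origin: middle of its underside.
Things that resemble listed ones, but are neither listed nor needed, are in the scene too. There is more than one size of the pan; the one meant has the size given above. Of the things that look like the rest, take the one that is farthest to the robot's left at the start.

How it is judged (in metres and radians):
On the way, in this order (a step that is already met when the one before it is completed fails the run):
1. the heater dial is at its anticlockwise end stop while the pan is still on its rest (value of joint dial below 0.06 rad and distance between pan and rest below 0.045 m), for 0.2 s.
2. the pan is lifted off its rest (distance between pan and rest above 0.06 m), for 0.1 s.
At the end, for the whole second after the job is handed in: Dial within 0.08 rad of its stop; pan held by the fingers, still (under 20 mm/s), not touching the analyser, underside 3-18 mm above the seat, centre within 10 mm of the seat's, tab within 16 mm of the slot's middle, axis within 0.17 rad of the analyser's, tilt under 0.12 rad (value of joint dial below 0.08 rad and z of pan in the frame of seat between 0.003 and 0.018 m and horizontal distance between pan and seat below 0.01 m and horizontal distance between tab and slot below 0.016 m and angle between the x axis of pan and the x axis of analyser, either way round below 0.17 rad and angle between pan's own z axis and vertical below 0.12 rad and contact force between pan and analyser below 0.05 N and contact force between pan and the fingers above 0.5 N and linear speed of pan below 0.02 m/s); the arm keeps its last pose, push and grip.
It fails at once if the sample pan touches the analyser (over 0.3 N) (contact force between pan and analyser above 0.3 N).
It fails at once if the pan is tipped by more than 0.35 rad (angle between pan's own z axis and vertical above 0.35 rad).
It fails at once if a bystander is moved by more than 20 mm or tipped over (distance of any of jar_a, jar_b, jar_c, crucible_jar, beaker, weight, spatula from where it was at the start of the episode above 0.02 m or angle between any of jar_a, jar_b, jar_c, crucible_jar, beaker, weight, spatula's own z axis and vertical above 0.5 rad).
It also fails if it takes over 64 s, if anything falls off the work surface, if the arm or the gripper's body presses on something with over 40 N, if the wrist force passes 120 N, or if a joint passes its speed limit or range.

## Working session

There is one attempt and no reset: what is moved stays moved. The work goes in short steps, Python scripts to look and compute and a tool call to move; the robot and the scene stay as the last step left them, time stands still between calls to the robot, and variables do not carry over. Pictures are saved under pics/ and viewed, at most 10 in all, crops included, and the job is handed in when it is done.

Besides the shell and the picture viewer there is one more tool, called after ">>>" in YAML: its name, and indented under it one key for each argument. play_rows: Moves the arm, as the interface text tells. Its arguments: {"type":"object","properties":{"increments":{"type":"array","items":{"type":"array"}},"force":{"type":"number"}},"required":["increments"]}

```bash
ls; mkdir -p pics; cat > h.py <<'E'
from bench import *
import numpy as np, cv2
def W(p,x):
    return (np.array(p['world_from_camera'])@np.r_[x,1])[:3]
def proj(p,w):
    c=(np.linalg.inv(np.array(p['world_from_camera']))@np.r_[w,1])[:3]
    s=c[:2]/c[2]; s=s*(1+p['k1']*(s@s)); K=np.array(p['intrinsics'])
    return (K@np.r_[s,1])[:2]
E
python3 - <<'E'
from h import *
print(sense())
P={n:snapshot(n) for n in("side","top","wrist")}
for n in("side","top"):
    p=P[n]; cv2.imwrite(f'pics/{n}0.png',p['color'][:,:,::-1])
    print(n,np.round(p['world_from_camera'],2).tolist())
    for q in("analyser","seat","slot","dial_grip","pan","tab","rest","jar_a","crucible_jar","beaker","weight","spatula"):
        for d in pinpoint(q,p)[:5]:
            w=W(p,d['xyz']); print(q,round(d['p'],2),w.round(0),proj(p,w).round())
E
```

```text
pics
{'time': 0.0, 'joint_pos': array([-7.77157045e+01,  7.51421742e+00,  8.53308572e+01, -1.06237555e-03,
        8.72609638e+01, -4.89311208e+00]), 'qd': array([ 0.06018685, -0.05061727, -0.04377997, -0.05126774, -0.02484098,
       -0.06208105]), 'joint_efforts': array([-1.20564542e-03, -5.69389772e+01, -5.00559533e+01, -6.52404342e-04,
        1.43949120e-02, -1.70084064e-06]), 'tool_pos': array([ 177.07806355, -572.61553836,  190.9386585 ]), 'tcp_rot': array([-1.79894258e+02, -7.98756639e-03,  1.71774519e+01]), 'ft_force': array([-0.20650433,  0.03245133,  0.27414505]), 'wrist_torque': array([-0.023981  , -0.0390314 , -0.03207763]), 'grip_force': 0.0, 'finger_gap': 85.29775031584757}
side [[0.98, -0.1, 0.14, 407.6], [-0.17, -0.64, 0.75, -904.05], [0.01, -0.76, -0.65, 809.6], [0.0, 0.0, 0.0, 1.0]]
analyser 0.6 [519. 199.   1.] [241. 175.]
seat 0.67 [522. 198.  84.] [241. 150.]
slot 0.97 [522. 128.  84.] [245. 165.]
dial_grip 0.78 [473.  68. 104.] [227. 174.]
pan 0.8 [ 735. -362.   -8.] [384. 334.]
pan 0.64 [ 608. -267.   30.] [313. 295.]
pan 0.25 [ 330. -198.    0.] [175. 295.]
t
[... 770 characters left out ...]
 87.] [181. 207.]
dial_grip 0.68 [469.  67. 102.] [209. 234.]
pan 0.83 [ 615. -273.   27.] [363. 171.]
pan 0.74 [ 743. -364.    3.] [398. 121.]
tab 0.94 [ 621. -343.   32.] [394. 169.]
tab 0.92 [ 724. -411.    6.] [418. 128.]
tab 0.75 [ 461. -281.   -0.] [366. 239.]
rest 0.77 [ 342. -379.    1.] [409. 290.]
jar_a 0.96 [ 568. -103.   -4.] [290. 194.]
jar_a 0.65 [688. -89.  -2.] [284. 144.]
jar_a 0.59 [446. -97.  -2.] [287. 245.]
crucible_jar 0.85 [ 464. -281.   -2.] [366. 237.]
beaker 0.76 [ 751. -247.    4.] [349. 118.]
beaker 0.75 [523. 197.   3.] [164. 212.]
weight 0.56 [ 331. -199.   -1.] [331. 295.]
spatula 0.88 [ 567. -432.   -4.] [428. 194.]
spatula 0.46 [ 335. -199.    0.] [331. 293.]
```

View pics/top0.png

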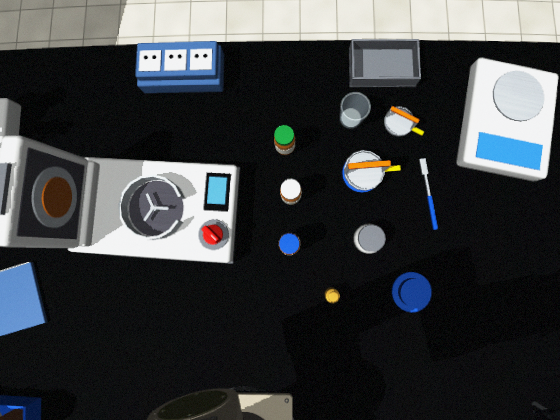

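View pics/side0.png

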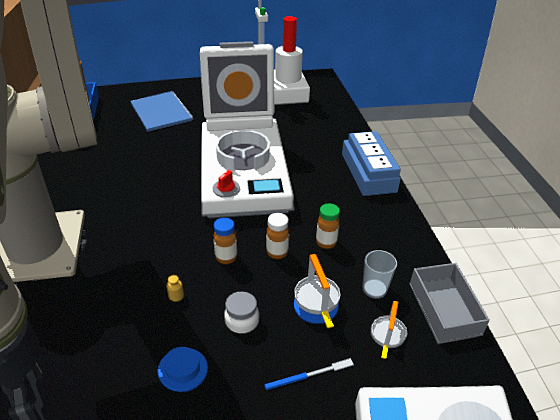

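The side view shows the target pan at (316,297) on a blue stand, a smaller pan at (388,330), and an empty blue stand at (183,368). In the top view these are at (364,172), (400,122) and (412,292).

The large pan's stand is the farther left of the two (y≈-272 against -381), and its 90 mm pan fits the description. I'll confirm it in a crop and measure the dial and axes.

```bash
cat >> h.py <<'E'
def unproj(p,uv,z):
    K=np.array(p['intrinsics']); k=p['k1']
    d=(np.array(uv,float)-K[:2,2])/np.array([K[0,0],K[1,1]]); s=d.copy()
    for _ in range(20): s=d/(1+k*(s@s))
    T=np.array(p['world_from_camera']); r=T[:3,:3]@np.r_[s,1]; o=T[:3,3]
    return o+r*(z-o[2])/r[2]
def axis(p,m,z):
    ys,xs=np.nonzero(m); w=np.array([unproj(p,(x,y),z)[:2] for x,y in zip(xs,ys)])
    c=w.mean(0); u,s,v=np.linalg.svd(w-c,full_matrices=False)
    return c.round(1), np.degrees(np.arctan2(v[0,1],v[0,0]))%180, (s/np.sqrt(len(w))).round(1)
E
python3 - <<'E'
from h import *
p=snapshot("top"); im=p['color']; hsv=cv2.cvtColor(im,cv2.COLOR_RGB2HSV)
R=np.zeros(im.shape[:2],bool)
def box(a,b,c,d):
    m=R.copy(); m[b:d,a:c]=1; return m
H,S,V=hsv[...,0].astype(int),hsv[...,1],hsv[...,2]
red=((H<6)|(H>172))&(S>130)&(V>60)&box(190,210,235,255)
print('dial red',red.sum(),axis(p,red,109))
bright=red&(V>np.median(V[red])); print('bright',axis(p,bright,109))
org=(H>7)&(H<20)&(S>150)&box(335,145,410,190)
print('handle',org.sum(),axis(p,org,30+78))
yel=(H>=24)&(H<35)&(S>150)&box(335,145,410,190)
print('tab',axis(p,yel,36))
scr=(H>85)&(H<115)&(S>90)&(V>90)&box(200,170,235,212); print('scr',axis(p,scr,66))
for uv in((240,165),(234,262),(88,158)): print(unproj(p,uv,65).round(1))
a=cv2.resize(im[205:265,190:250],(400,400),interpolation=cv2.INTER_CUBIC)
b=cv2.resize(im[95:215,330:450],(400,400),interpolation=cv2.INTER_CUBIC)
cv2.imwrite('pics/c1.png',np.hstack([a,b])[:,:,::-1])
E
```

```text
dial red 317 (array([469.1,  58.9]), np.float64(67.67426319142037), array([11.4, 10.4]))
bright (array([465.2,  66.9]), np.float64(33.401883848629126), array([10.9,  5.7]))
handle 260 (array([ 616. , -274.6]), np.float64(94.62700834768017), array([27.6,  4.5]))
tab (array([ 622.1, -341. ]), np.float64(79.94422794353332), array([14.6,  6.7]))
scr (array([567.9,  59.2]), np.float64(176.40227917539752), array([17.8, 12. ]))
[624.1   7.5  65. ]
[408.9  18.3  65. ]
[643.9 360.6  65. ]
```

View pics/c1.png

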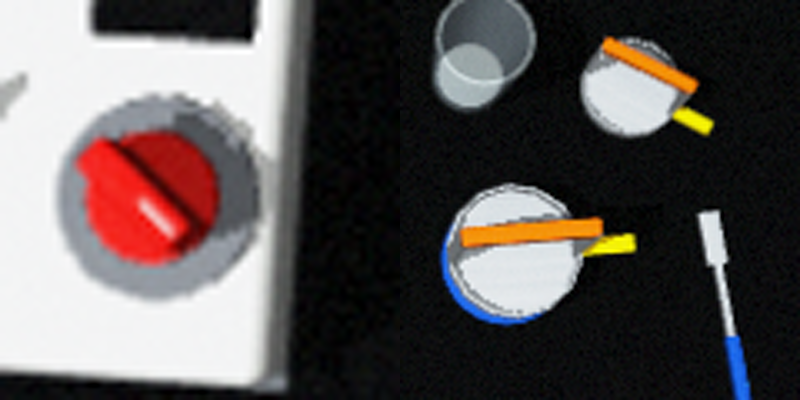

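The crop confirms it: the 90 mm pan is on the blue foot at crop (510,255), and the look-alike at (640,88) is smaller and not on a stand. The dial bar lies at about 43–44° yaw and the analyser's yaw is about 87°. Now I'll move to the dial.

>>> play_rows:
  increments:
    - [1, [0, 0, 0], -0.115]
    - [1, [0, 0, 0], -0.115]
    - [1, [0, 0, 0], -0.115]
    - [1, [0, 0, 0], -0.115]
    - [1, [27, -11, 0], 0]
    - [1, [27, -11, 0], 0]
    - [1, [27, -11, 0], 0]
    - [1, [27, -11, 0], 0]
    - [1, [27, -11, 0], 0]
    - [1, [27, -11, 0], 0]
    - [1, [27, -11, 0], 0]
    - [1, [27, -11, 0], 0]

```text
time: 2.4
tool_pos: [273.6, -359.4, 192.1]
tcp_rot: [180.0, 0.0, 43.5]
ft_force: [0.1, -0.6, -0.5]
finger_gap: 85.5
grip_force: 0.0
```

>>> play_rows:
  increments:
    - [1, [27, -11, 0], 0]
    - [1, [27, -11, 0], 0]
    - [1, [27, -11, 0], 0]
    - [1, [27, -11, 0], 0]
    - [1, [27, -11, 0], 0]
    - [1, [27, -11, 0], 0]
    - [1, [27, -11, 0], 0]
    - [1, [27, -11, 0], 0]
    - [1, [27, -11, 0], 0]
    - [1, [27, -11, 0], 0]
    - [1, [27, -11, 0], 0]
    - [1, [27, -11, 0], 0]

```text
time: 3.4
tool_pos: [417.6, -40.4, 192.3]
tcp_rot: [180.0, -0.0, 43.5]
ft_force: [0.4, 0.1, 0.2]
finger_gap: 85.4
grip_force: 0.0
```

>>> play_rows:
  increments:
    - [1, [27, -11, 0], 0]
    - [1, [27, -11, 0], 0]
    - [1, [20, -8, 0], 0]
    - [1, [12, -5, 0], 0]
    - [0.6, [0, 0, 0], 0]
    - [0.6, [0, 0, 0], 0]

```text
time: 3.9
tool_pos: [455.3, 43.2, 191.9]
tcp_rot: [-180.0, 0.0, 43.6]
ft_force: [-0.4, -0.3, -0.5]
finger_gap: 68.7
grip_force: 0.0
```

```bash
cat >> h.py <<'E'
def delta(tgt):
    s=sense(); t=s['tool_pos']; y=np.radians(s['tcp_rot'][2]); d=np.array(tgt)-t
    return np.round([d[0]*np.cos(y)+d[1]*np.sin(y), d[0]*np.sin(y)-d[1]*np.cos(y), -d[2]],1)
E
python3 - <<'E'
from h import *
s=sense(); print(s['time'],s['tool_pos'].round(1),s['tcp_rot'].round(2))
p=snapshot("wrist"); cv2.imwrite('pics/w1.png',p['color'][:,:,::-1])
for q in("dial_grip","seat","slot"):
    for d in pinpoint(q,p)[:2]: print(q,round(d['p'],2),W(p,d['xyz']).round(1))
print(delta((468,66,180)))
im=p['color']; hsv=cv2.cvtColor(im,cv2.COLOR_RGB2HSV).astype(int);H,S,V=hsv[...,0],hsv[...,1],hsv[...,2]
red=((H<6)|(H>172))&(S>130)&(V>60); print(red.sum(),axis(p,red,105))
E
```

```text
3.9 [455.3  43.2 191.9] [-1.7999e+02  3.0000e-02  4.3630e+01]
dial_grip 0.83 [469.1  60.3 100.6]
slot 0.65 [525.  129.4  80.3]
[25.8 -8.6 12.1]
2038 (array([471.8,  66.2]), np.float64(42.69169486050521), array([10.9,  9.7]))
```

View pics/w1.png

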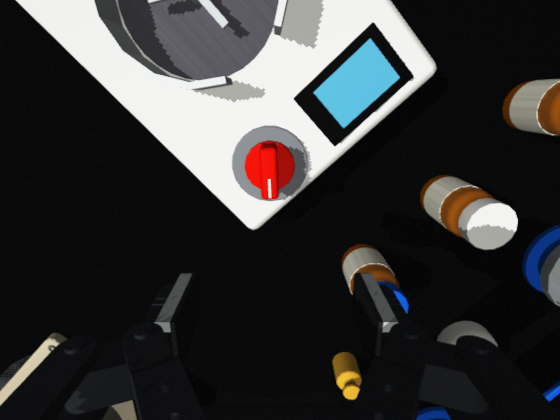

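The wrist view shows the dial's bar at (269,171), lined up with the tool's x axis to within a degree or so. The fingers are clear of the jars.

```bash
python3 - <<'E'
from h import *
p=snapshot("wrist")
for uv,z in (((269,171),109),((268,143),109),((270,199),109),((270,166),79),((269,163),66)): print(uv,unproj(p,uv,z).round(1))
print(delta((469,64.5,86)))
E
```

```text
(269, 171) [470.   63.5 109. ]
(268, 143) [485.2  78.8 109. ]
(270, 199) [454.   47.4 109. ]
(270, 166) [468.7  61.9  79. ]
(269, 163) [468.   62.8  66. ]
[ 25.5  -6.9 106.1]
```

>>> play_rows:
  increments:
    - [0.4, [13, -3, 0], 0]
    - [0.4, [12, -3, 0], 0]
    - [0.4, [0, 0, 25], 0]
    - [0.4, [0, 0, 25], 0]
    - [0.4, [0, 0, 25], 0]
    - [0.4, [0, 0, 15], 0]
    - [0.4, [0, 0, 10], 0]
    - [0.4, [0, 0, 5], 0]
    - [0.4, [0, 0, 0], 0]

```text
time: 4.9
tool_pos: [469.1, 64.7, 86.2]
tcp_rot: [-179.9, 0.1, 43.5]
ft_force: [0.1, -0.7, 0.5]
finger_gap: 59.8
grip_force: 0.0
```

>>> play_rows:
  increments:
    - [-1, [0, 0, 0], 0]
    - [-1, [0, 0, 0], 0]
    - [-1, [0, 0, 0], 0]
    - [-1, [0, 0, 0], 0]
    - [-1, [0, 0, 0], 0]
    - [-1, [0, 0, 0], 0]
    - [-1, [0, 0, 0], 0]
    - [-1, [0, 0, 0], 0]
    - [-1, [0, 0, 0], 0]
    - [-1, [0, 0, 0], 0]
  force: 25

```text
time: 5.73
tool_pos: [469.4, 64.4, 87.0]
tcp_rot: [-180.0, 0.0, 43.5]
ft_force: [1.0, 0.5, -0.4]
finger_gap: -0.2
grip_force: 0.0
```

The fingers shut on nothing, so I'll look before moving again.

```bash
python3 - <<'E'
from h import *
p=snapshot("wrist"); a=p['color']
q=snapshot("side")['color'][130:230,180:300]
b=cv2.resize(q,(504,420),interpolation=cv2.INTER_CUBIC)
c=cv2.resize(a,(296,222))
o=np.zeros((420,800,3),np.uint8); o[:222,:296]=c; o[:,296:]=b
t=snapshot("top")['color'][205:265,190:250]; o[222:,:198]=cv2.resize(t,(198,198))
cv2.imwrite('pics/x2.png',o[:,:,::-1])
print(sense()['finger_gap'],sense()['grip_force'])
E
```

```text
0.344637920639322 0.0
```

View pics/x2.png

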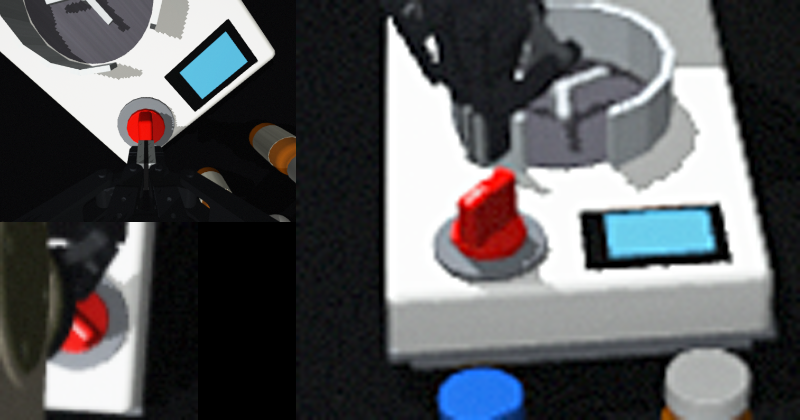

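```bash
python3 - <<'E'
from h import *
s=sense();print(s['tool_pos'],s['tcp_rot'],s['joint_pos'])
f=lambda p,w: proj(p,w).round(1)
S,T,Wr=[snapshot(n) for n in("side","top","wrist")]
sc=lambda uv:((uv-[180,130])*4.2+[296,0]).round()
for w in((469,64.4,87),(469,64.4,109),(468,63.5,79),(470,63.5,109),(485,79,109),(454,47.4,109)):
  print(w,'side',f(S,w),'crop',sc(f(S,w)),'top',f(T,w),'wrist',f(Wr,w))
for q in("dial_grip",):
  for p in(S,T,Wr):
    for d in pinpoint(q,p)[:2]: print(q,round(d['p'],2),W(p,d['xyz']).round(1))
print(Wr['world_from_camera'].round(2))
E
```

```text
[469.38407824  64.35952472  86.9627531 ] [-1.79997729e+02  2.05244970e-03  4.35300896e+01] [ 1.60318884e+00 -8.01264132e+00  1.11890215e+02  3.27936952e-04
  7.61254706e+01  4.80730206e+01]
(469, 64.4, 87) side [226.2 181.2] crop [490. 215.] top [211.5 234.1] wrist [275.5 246.1]
(469, 64.4, 109) side [225.8 173.7] crop [488. 184.] top [209.4 233.8] wrist [275.4 264. ]
(468, 63.5, 79) side [226.  184.1] crop [489. 227.] top [212.6 234.7] wrist [275.4 242.6]
(470, 63.5, 109) side [226.2 173.9] crop [490. 184.] top [209.8 233.3] wrist [278.  263.9]
(485, 79, 109) side [231.8 169.5] crop [514. 166.] top [202.7 226.1] wrist [276.3 224.6]
(454, 47.4, 109) side [220.1 178.5] crop [464. 204.] top [217.3 240.9] wrist [279.1 301.9]
dial_grip 0.76 [470.6  66.4 102.6]
dial_grip 0.3 [526.  198.1  -0.6]
dial_grip 0.51 [467.8  66.6 106.2]
dial_grip 0.72 [471.   62.3 100.6]
[[ 6.9000e-01 -6.9000e-01 -2.4000e-01  5.2942e+02]
 [-7.2000e-01 -6.5000e-01 -2.2000e-01  1.2128e+02]
 [-0.0000e+00  3.2000e-01 -9.5000e-01  2.6855e+02]
 [ 0.0000e+00  0.0000e+00  0.0000e+00  1.0000e+00]]
```

```bash
python3 - <<'E'
from h import *
S,Wr=[snapshot(n) for n in("side","wrist")]
a=cv2.resize(Wr['color'][200:360,200:350],(400,427),interpolation=cv2.INTER_CUBIC)
b=cv2.resize(S['color'][130:210,190:265],(400,427),interpolation=cv2.INTER_CUBIC)
for im,p,o,k in((a,Wr,(200,200),400/150),(b,S,(190,130),400/75)):
  for z,c in((87,(0,255,0)),(109,(0,255,255)),(130,(255,0,255))):
    u=(proj(p,(469,64.4,z))-o)*k; cv2.circle(im,tuple(int(x) for x in u),4,c,1)
cv2.imwrite('pics/x3.png',np.hstack([a,b])[:,:,::-1])
E
```

```text
(no output)
```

View pics/x3.png

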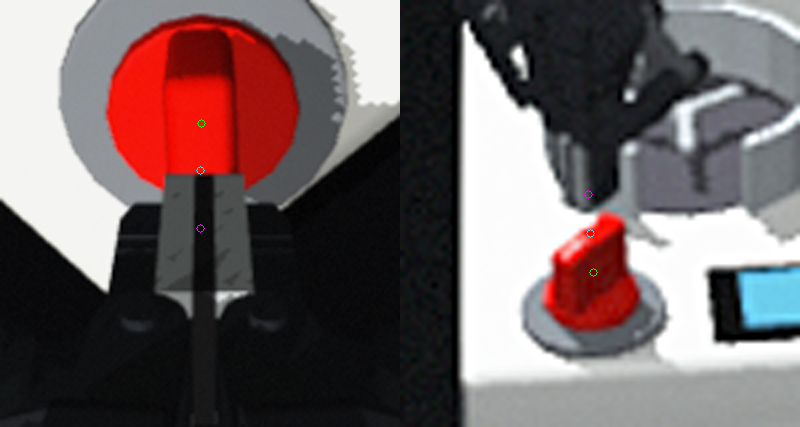

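```bash
python3 - <<'E'
from h import *
S,Wr=[snapshot(n) for n in("side","wrist")]
for z in range(85,140,6):
  print(z,unproj(Wr,(276,265.6),z).round(1),unproj(S,(225.5,169.2),z).round(1))
E
```

```text
85 [459.4  54.9  85. ] [472.3 116.6  85. ]
91 [461.7  57.   91. ] [471.8 108.2  91. ]
97 [464.   59.2  97. ] [471.3  99.7  97. ]
103 [466.3  61.4 103. ] [470.7  91.3 103. ]
109 [468.6  63.5 109. ] [470.2  82.8 109. ]
115 [470.9  65.7 115. ] [469.7  74.4 115. ]
121 [473.2  67.9 121. ] [469.1  65.9 121. ]
127 [475.4  70.1 127. ] [468.6  57.5 127. ]
133 [477.7  72.2 133. ] [468.  49. 133.]
139 [480.   74.4 139. ] [467.5  40.6 139. ]
```

Triangulating from the wrist and side views puts the shut fingertips at z≈120, while the reported TCP is 87. The real tips are therefore about 33 mm behind the reported TCP. I'll open, descend carefully while watching the force, and close again.

>>> play_rows:
  increments:
    - [0.2, [0, 0, 0], 0]
    - [0.2, [0, 0, 0], 0]
    - [0.2, [0, 0, 0], 0]
    - [0.2, [0, 0, 0], 0]
    - [0.2, [0, 0, 0], 0]
    - [0.2, [0, 0, 5], 0]
    - [0.2, [0, 0, 5], 0]
    - [0.2, [0, 0, 5], 0]
    - [0.2, [0, 0, 4], 0]
    - [0.2, [0, 0, 3], 0]
    - [0.2, [0, 0, 0], 0]

```text
time: 7.3
tool_pos: [468.6, 64.3, 63.9]
tcp_rot: [-179.9, 0.1, 43.5]
ft_force: [0.5, -0.9, -0.7]
finger_gap: 51.2
grip_force: 0.0
```

```bash
python3 - <<'E'
from h import *
S,Wr=[snapshot(n) for n in("side","wrist")]
a=cv2.resize(Wr['color'][130:360,170:400],(400,400),interpolation=cv2.INTER_CUBIC)
b=cv2.resize(S['color'][130:205,190:265],(400,400),interpolation=cv2.INTER_CUBIC)
cv2.imwrite('pics/x4.png',np.hstack([a,b])[:,:,::-1])
s=sense(); print(s['ft_force'],s['tool_pos'],s['finger_gap'])
E
```

```text
[-0.28932565 -0.15958197 -0.13378526] [469.24731561  64.38149053  64.79576959] 51.20639324030988
```

View pics/x4.png

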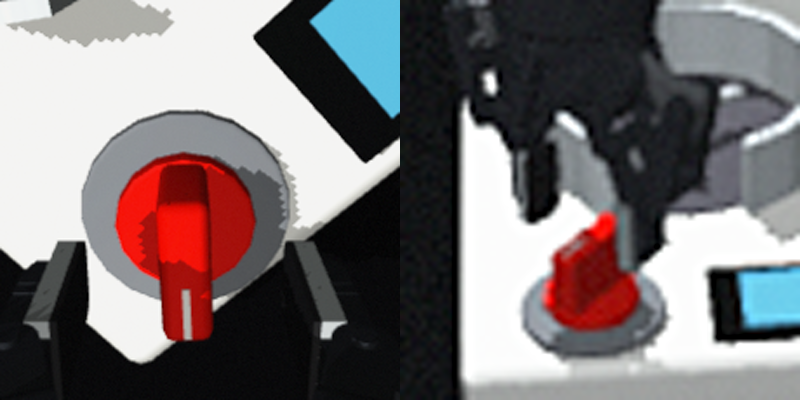

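No contact at a reported z of 65, so the offset is real, and the bar at (185,260) is centred between the pads. I'll go 9 mm lower and close.

>>> play_rows:
  increments:
    - [0.2, [0, 0, 5], 0]
    - [0.2, [0, 0, 4], 0]
    - [-1, [0, 0, 0], 0]
    - [-1, [0, 0, 0], 0]
    - [-1, [0, 0, 0], 0]
    - [-1, [0, 0, 0], 0]
    - [-1, [0, 0, 0], 0]
    - [-1, [0, 0, 0], 0]
    - [-1, [0, 0, 0], 0]
    - [-1, [0, 0, 0], 0]
    - [-1, [0, 0, 0], 0]
  force: 25

```text
time: 8.32
tool_pos: [469.3, 64.6, 56.1]
tcp_rot: [-180.0, -0.0, 43.5]
ft_force: [-2.3, 2.5, 1.7]
finger_gap: 13.4
grip_force: 28.3
```

>>> play_rows:
  increments:
    - [-1, [0, 0, 0], -0.1]
    - [-1, [0, 0, 0], -0.1]
    - [-1, [0, 0, 0], -0.1]
    - [-1, [0, 0, 0], -0.1]
    - [-1, [0, 0, 0], -0.1]
    - [-1, [0, 0, 0], -0.1]
    - [-1, [0, 0, 0], -0.08]
    - [-1, [0, 0, 0], -0.04]
    - [-1, [0, 0, 0], 0]

```text
time: 9.07
tool_pos: [468.6, 65.0, 56.1]
tcp_rot: [-179.9, -0.0, 85.0]
ft_force: [-6.8, 4.6, 5.9]
finger_gap: 12.8
grip_force: 28.8
```

```bash
python3 -c "
from h import *
s=sense();print(s['wrist_torque'],s['ft_force'],s['tcp_rot'],s['finger_gap'])"
```

```text
[0.79629278 1.12226471 0.00447959] [-6.82895366  4.558184    5.85070806] [-1.79903321e+02 -4.43561690e-02  8.49615982e+01] 12.775788713236178
```

>>> play_rows:
  increments:
    - [-1, [0, 0, 0], -0.03]
    - [-1, [0, 0, 0], -0.03]
    - [-1, [0, 0, 0], 0]
    - [-1, [0, 0, 0], 0]

```text
time: 9.4
tool_pos: [468.6, 65.1, 56.1]
tcp_rot: [-179.9, -0.1, 88.2]
ft_force: [-6.7, 5.6, 6.7]
finger_gap: 13.0
grip_force: 32.7
```

```bash
python3 -c "
from h import *
s=sense();print(s['wrist_torque'],s['ft_force'],s['tcp_rot'],s['finger_gap'])"
```

```text
[ 0.88721444  1.17418008 -0.75631375] [-6.69868784  5.57178936  6.73371605] [-1.79901613e+02 -7.07838794e-02  8.81846754e+01] 13.00493484353288
```

The torque has risen to 0.76 N m, so the dial is on its stop. I'll nudge it once more, release and lift.

>>> play_rows:
  increments:
    - [-1, [0, 0, 0], -0.03]
    - [-1, [0, 0, 0], 0]
    - [-1, [0, 0, 0], 0]
    - [0.4, [0, 0, 0], 0]
    - [0.4, [0, 0, 0], 0]
    - [0.4, [0, 0, 0], 0]
    - [0.4, [0, 0, 0], 0]
    - [0.4, [0, 0, 0], 0]
    - [0.4, [0, 0, 0], 0]
    - [0.4, [0, 0, -10], 0]
    - [0.4, [0, 0, -25], 0]
    - [0.4, [0, 0, -35], 0]

```text
time: 10.4
tool_pos: [466.8, 64.2, 124.3]
tcp_rot: [-179.6, 0.0, 89.9]
ft_force: [1.0, 0.2, 0.0]
finger_gap: 59.8
grip_force: 0.0
```

>>> play_rows:
  increments:
    - [0.4, [0, 0, -35], 0]
    - [0.4, [0, 0, -15], 0]
    - [0.4, [0, 0, 0], 0]

```text
time: 10.65
tool_pos: [472.6, 64.4, 182.2]
tcp_rot: [179.5, -0.0, 89.9]
ft_force: [-0.2, 0.2, 0.2]
finger_gap: 59.6
grip_force: 0.0
```

```bash
python3 - <<'E'
from h import *
s=sense(); print(s['time'],s['tool_pos'].round(1),s['tcp_rot'].round(1),s['finger_gap'])
p=snapshot("wrist"); im=p['color']; cv2.imwrite('pics/w5.png',im[:,:,::-1])
hsv=cv2.cvtColor(im,cv2.COLOR_RGB2HSV).astype(int);H,S,V=hsv[...,0],hsv[...,1],hsv[...,2]
red=((H<6)|(H>172))&(S>130)&(V>60)
ys,xs=np.nonzero(red); print(xs.min(),xs.max(),ys.min(),ys.max())
for q in("seat","slot","dial_grip","analyser"):
    for d in pinpoint(q,p)[:2]: print(q,round(d['p'],2),W(p,d['xyz']).round(1))
print(delta((614,-273,160)))
E
```

```text
10.65 [472.6  64.4 182.2] [179.5  -0.   89.9] 59.580043774685905
245 295 171 232
seat 0.68 [528.5 197.7  84.9]
slot 0.59 [521.  129.3  81.3]
dial_grip 0.94 [469.5  59.5 101.7]
dial_grip 0.23 [528.5 196.1  84.7]
analyser 0.61 [526.1 192.6  -4.4]
[-337.2  146.    14.5]
```

View pics/w5.png

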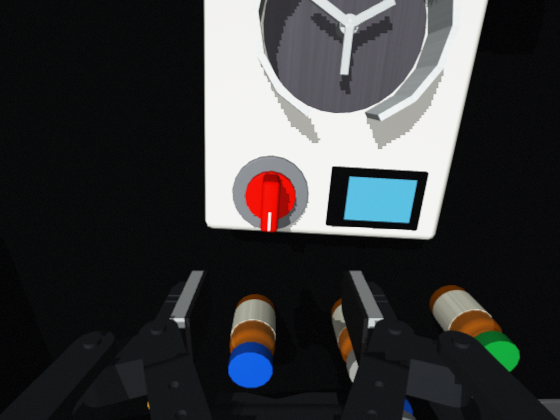

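The view shows the dial's bar at (270,200) in line with the analyser's x axis, so the heater is off. Next I'll move to the pan.

>>> play_rows:
  increments:
    - [0.4, [-25, 9, 0], 0]
    - [0.4, [-25, 9, 0], 0]
    - [0.4, [-25, 9, 0], 0]
    - [0.4, [-25, 9, 0], 0]
    - [0.4, [-25, 9, 0], 0]
    - [0.4, [-25, 9, 0], 0]
    - [0.4, [-25, 9, 0], 0]
    - [0.4, [-25, 9, 0], 0]
    - [0.4, [-25, 9, 0], 0]
    - [0.4, [-25, 9, 0], 0]
    - [0.4, [-25, 9, 0], 0]
    - [0.4, [-25, 9, 0], 0]

```text
time: 11.9
tool_pos: [576.4, -236.6, 173.9]
tcp_rot: [-179.8, -0.1, 89.9]
ft_force: [0.6, -0.4, 0.4]
finger_gap: 60.0
grip_force: 0.0
```

>>> play_rows:
  increments:
    - [0.4, [-25, 9, 0], 0]
    - [0.4, [-25, 9, 0], 0]
    - [0.4, [-25, 9, 0], 0]
    - [0.4, [-20, 9, 0], 0]
    - [0.4, [0, 0, 0], -0.08]
    - [0.4, [0, 0, 0], 0]
    - [0.4, [0, 0, 0], 0]

```text
time: 12.48
tool_pos: [612.2, -330.3, 173.9]
tcp_rot: [-179.9, -0.1, 94.4]
ft_force: [-0.1, 0.0, 0.8]
finger_gap: 59.9
grip_force: 0.0
```

```bash
python3 - <<'E'
from h import *
s=sense(); print(s['time'],s['tool_pos'].round(1),s['tcp_rot'].round(2))
p=snapshot("wrist"); im=p['color']; cv2.imwrite('pics/w6.png',im[:,:,::-1])
hsv=cv2.cvtColor(im,cv2.COLOR_RGB2HSV).astype(int);H,S,V=hsv[...,0],hsv[...,1],hsv[...,2]
def big(m):
    n,l,st,c=cv2.connectedComponentsWithStats(m.astype(np.uint8)); i=1+st[1:,4].argmax(); print(st[i]); return l==i
print('handle',axis(p,big((H>9)&(H<18)&(S>180)&(V>120)),107))
print('tab',axis(p,big((H>=25)&(H<33)&(S>180)&(V>120)),36))
for q in("pan","tab","rest"):
    for d in pinpoint(q,p)[:3]: print(q,round(d['p'],2),W(p,d['xyz']).round(1))
E
```

```text
12.4833 [ 612.2 -330.3  173.9] [-1.7986e+02 -1.2000e-01  9.4400e+01]
[385 208  46  57 255]
handle (array([ 714.5, -343.4]), np.float64(62.35517340596489), array([15.7,  0.9]))
[278 195  13  19 242]
tab (array([ 620.2, -347.9]), np.float64(97.66917736555104), array([5.5, 3.6]))
pan 0.65 [ 613.9 -275.8   28.5]
pan 0.61 [ 745.5 -367.6    2. ]
tab 0.9 [ 620.4 -337.    34.3]
rest 0.88 [ 337.1 -384.8   -0.4]
```

View pics/w6.png

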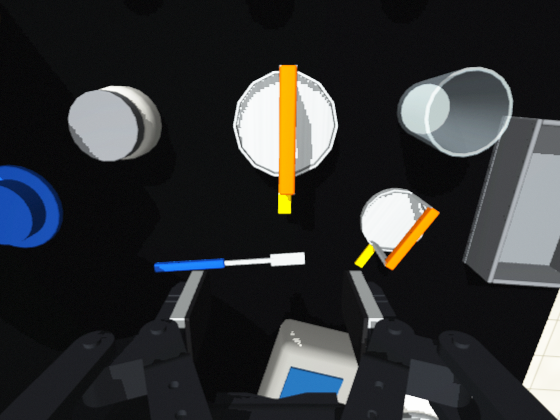

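The view shows the target pan's handle running from (288,66) to (287,194) and its tab at (285,204). The small look-alike is at (395,225).

```bash
python3 - <<'E'
from h import *
p=snapshot("wrist")
a,b=unproj(p,(288.3,66.5),108),unproj(p,(287,194),108); print(a,b,(a+b)/2,np.degrees(np.arctan2(*(a-b)[1::-1])),np.linalg.norm(a-b))
print(unproj(p,(285,205),36), unproj(p,(285.5,122),43))
c=(a+b)/2; print(delta((c[0],c[1],160)))
E
```

```text
[ 612.52944279 -229.73931903  108.        ] [ 619.55970632 -317.62659909  108.        ] [ 616.04457455 -273.68295906  108.        ] 94.57345559362828 88.16801348411195
[ 622.53619179 -349.14092253   36.        ] [ 615.88182075 -270.37920578   43.        ]
[55.9  7.5 16.1]
```

>>> play_rows:
  increments:
    - [0.4, [20, 3, 0], 0]
    - [0.4, [20, 3, 0], 0]
    - [0.4, [16, 1.5, 0], 0]
    - [0.4, [0, 0, 25], 0]
    - [0.4, [0, 0, 25], 0]
    - [0.4, [0, 0, 25], 0]
    - [0.4, [0, 0, 20], 0]
    - [0.4, [0, 0, 12], 0]
    - [0.4, [0, 0, 8], 0]
    - [0.4, [0, 0, 5], 0]
    - [0.4, [0, 0, 0], 0]
    - [0.4, [0, 0, 0], 0]

```text
time: 13.73
tool_pos: [616.8, -274.7, 57.2]
tcp_rot: [179.9, 0.1, 94.5]
ft_force: [0.4, 0.1, 0.6]
finger_gap: 59.9
grip_force: 0.0
```

```bash
python3 -c "
from h import *
s=sense();print(s['wrist_torque'],s['ft_force'],s['tool_pos'],s['tcp_rot'],s['finger_gap'],delta((616,-273.7,54)))
a=snapshot('wrist')['color'][0:400,100:500];q=snapshot('side')['color'][230:330,260:360]
cv2.imwrite('pics/x7.png',np.hstack([a,cv2.resize(q,(400,400),interpolation=2)])[:,:,::-1])"
```

```text
[0.00743531 0.0015096  0.03451663] [0.41212504 0.09763994 0.56795237] [ 616.78208425 -274.69122586   57.24582777] [1.79920541e+02 5.15848506e-02 9.45235429e+01] 59.851541706041 [ 1.  -0.7  3.2]
```

View pics/x7.png

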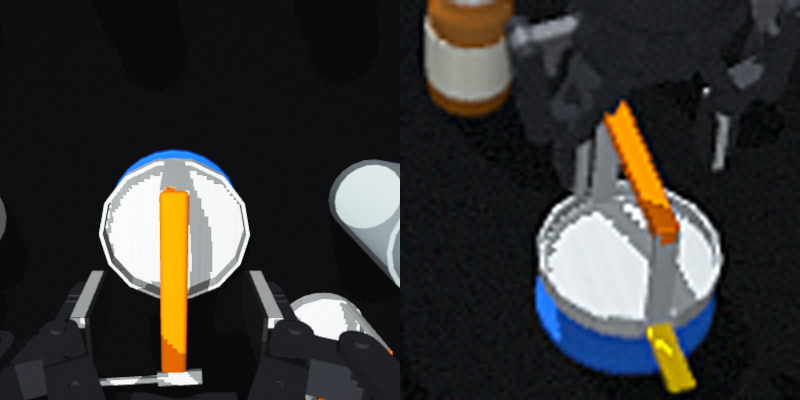

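The handle at (173,280) is centred between the pads. I'll go 3 mm lower and grip it.

>>> play_rows:
  increments:
    - [0.4, [1, -0.5, 3], 0]
    - [-1, [0, 0, 0], 0]
    - [-1, [0, 0, 0], 0]
    - [-1, [0, 0, 0], 0]
    - [-1, [0, 0, 0], 0]
    - [-1, [0, 0, 0], 0]
    - [-1, [0, 0, 0], 0]
    - [-1, [0, 0, 0], 0]
    - [-1, [0, 0, 0], 0]
    - [-1, [0, 0, 0], 0]
    - [-1, [0, 0, 0], 0]
    - [-1, [0, 0, 0], 0]
  force: 60

```text
time: 14.83
tool_pos: [615.7, -273.5, 53.3]
tcp_rot: [180.0, 0.0, 94.5]
ft_force: [-0.2, -1.1, 4.1]
finger_gap: 10.6
grip_force: 61.0
```

>>> play_rows:
  increments:
    - [-1, [0, 0, -3], 0]
    - [-1, [0, 0, -6], 0]
    - [-1, [0, 0, -10], 0]
    - [-1, [0, 0, -14], 0]
    - [-1, [0, 0, -18], 0]
    - [-1, [0, 0, -20], 0]
    - [-1, [0, 0, -20], 0]
    - [-1, [0, 0, -18], 0]
    - [-1, [0, 0, -14], 0]
    - [-1, [0, 0, -8], 0]
    - [-1, [0, 0, -4], 0]
    - [-1, [0, 0, 0], 0]

```text
time: 15.83
tool_pos: [615.9, -273.6, 189.1]
tcp_rot: [179.9, 0.0, 94.5]
ft_force: [0.2, 0.2, -0.5]
finger_gap: 10.3
grip_force: 60.6
```

```bash
cat > m.py <<'E'
from h import *
s=sense(); print(s['time'],s['ft_force'].round(1),s['wrist_torque'].round(2),s['tool_pos'].round(1),s['tcp_rot'].round(2),s['finger_gap'].round(1))
for n in("wrist","side","top"):
    p=snapshot(n)
    for q in("pan","tab","seat","slot"):
        for d in pinpoint(q,p)[:3]: print(n,q,round(d['p'],2),W(p,d['xyz']).round(1))
    if n=="wrist":
        im=p['color'];hsv=cv2.cvtColor(im,cv2.COLOR_RGB2HSV).astype(int);H,S,V=hsv[...,0],hsv[...,1],hsv[...,2]
        m=((H>7)&(H<20)&(S>150)&(V>100)).astype(np.uint8); m[:,:150]=0; m[:,420:]=0
        n_,l,st,c=cv2.connectedComponentsWithStats(m)
        for i in range(1,n_):
            if st[i,4]>150: print('orange',st[i],axis(p,l==i,s['tool_pos'][2]+54))
E
python3 m.py
```

```text
Traceback (most recent call last):
  File "m.py", line 2, in <module>
    s=sense(); print(s['time'],s['ft_force'].round(1),s['wrist_torque'].round(2),s['tool_pos'].round(1),s['tcp_rot'].round(2),s['finger_gap'].round(1))
                                                                                                                              ^^^^^^^^^^^^^^^^^^^^^
AttributeError: 'float' object has no attribute 'round'
```

```bash
sed -i "s/s\['finger_gap'\].round(1)/s['finger_gap']/" m.py; python3 m.py
```

```text
15.8333 [ 0.2  0.2 -0.5] [ 0.03  0.   -0.02] [ 615.9 -273.6  189.1] [1.7993e+02 5.0000e-02 9.4530e+01] 10.259311372728698
wrist pan 0.95 [ 745.8 -367.3    1. ]
wrist pan 0.94 [ 613.5 -272.5  164. ]
wrist tab 0.73 [ 717.1 -409.3    5.1]
orange [ 262  192   30  189 2678] (array([ 615.8, -281.2]), np.float64(93.77223142223043), array([26.7,  3.7]))
orange [367 256  48  55 397] (array([ 661.5, -261.5]), np.float64(62.58988994830341), array([8.2, 1.9]))
side pan 0.98 [ 742.1 -362.3   -2.7]
side pan 0.58 [ 607.7 -265.1  164. ]
side tab 0.85 [ 719.3 -408.7    4.9]
side tab 0.81 [ 614.  -336.4  168.8]
side seat 0.76 [522.5 199.6  82.5]
side slot 0.9 [522.4 130.9  83.8]
top pan 0.75 [ 614.6 -270.9  166.7]
top tab 0.72 [ 622.  -340.3  164.5]
top seat 0.82 [527.  196.5  83.1]
top slot 0.69 [527.5 131.9  89.2]
```

The pan is lifted and level, with its underside at z≈165. Now I'll carry it over.

>>> play_rows:
  increments:
    - [-1, [5, -0.5, 0], 0]
    - [-1, [10, -1, 0], 0]
    - [-1, [16, -2, 0], 0]
    - [-1, [20, -2, 0], 0]
    - [-1, [20, -2, 0], 0]
    - [-1, [20, -2, 0], 0]
    - [-1, [20, -2, 0], 0]
    - [-1, [20, -2, 0], 0]
    - [-1, [20, -2, 0], 0]
    - [-1, [20, -2, 0], 0]
    - [-1, [20, -2, 0], 0]
    - [-1, [20, -2, 0], 0]

```text
time: 17.58
tool_pos: [576.8, -62.9, 188.1]
tcp_rot: [180.0, -0.0, 94.6]
ft_force: [0.2, 0.1, -0.4]
finger_gap: 10.4
grip_force: 60.5
```

>>> play_rows:
  increments:
    - [-1, [20, -2, 0], 0]
    - [-1, [20, -2, 0], 0]
    - [-1, [20, -2, 0], 0]
    - [-1, [20, -2, 0], 0]
    - [-1, [20, -2, 0], 0]
    - [-1, [20, -2, 0], 0]
    - [-1, [20, -2, 0], 0]
    - [-1, [20, -2, 0], 0]
    - [-1, [20, -2, 0], 0]
    - [-1, [20, -2, 0], 0]
    - [-1, [20, -3, 0], 0]
    - [-1, [20, -3, 0], 0]

```text
time: 18.58
tool_pos: [531.6, 174.0, 188.1]
tcp_rot: [180.0, -0.0, 94.6]
ft_force: [0.7, -0.6, -1.7]
finger_gap: 10.4
grip_force: 60.5
```

>>> play_rows:
  increments:
    - [-1, [13, -3, 0], 0.034]
    - [-1, [8, -2, 0], 0.034]
    - [-1, [4, 0, 0], 0.034]
    - [-1, [0, 0, 0], 0.032]
    - [-1, [0, 0, 0], 0]
    - [-1, [0, 0, 0], 0]
    - [-1, [0, 0, 0], 0]

```text
time: 19.17
tool_pos: [525.9, 197.2, 188.1]
tcp_rot: [180.0, -0.0, 86.9]
ft_force: [0.4, -0.1, -0.3]
finger_gap: 10.0
grip_force: 60.5
```

```bash
python3 m.py; python3 -c "
from h import *
print(delta((527.5,197,189)))"
```

```text
19.1667 [ 0.4 -0.1 -0.3] [ 0.03  0.01 -0.02] [525.9 197.2 188.1] [179.99  -0.    86.92] 9.984133060603527
wrist pan 0.62 [523.6 197.4 165.2]
orange [ 262  192   30  189 4987] (array([525.7, 203. ]), np.float64(86.90151837027501), array([26. ,  3.2]))
side pan 0.87 [ 739.  -361.6   -5.5]
side pan 0.58 [519.1 201.8 167.9]
side tab 0.94 [ 719.9 -410.2    5.8]
side tab 0.92 [518.1 134.6 171.4]
side tab 0.73 [ 5.617e+02 -4.297e+02  5.000e-01]
side slot 0.77 [523.7 128.3  84. ]
top pan 0.67 [ 742.  -363.2   -0. ]
top tab 0.92 [ 723.7 -413.7    5.3]
top tab 0.57 [521.8 128.5 165.9]
top tab 0.5 [ 7.572e+02 -2.481e+02 -7.000e-01]
top seat 0.64 [527.8 193.8  84.9]
top slot 0.78 [526.5 134.2  91.9]
[ 0.   1.4 -1. ]
```

```bash
python3 - <<'E'
from h import *
p=snapshot("wrist"); s=sense()
def T(t,rpy):
    from scipy.spatial.transform import Rotation as R
    M=np.eye(4); M[:3,:3]=R.from_euler('xyz',rpy,degrees=True).as_matrix(); M[:3,3]=t; return M
X=np.linalg.inv(T(s['tool_pos'],s['tcp_rot']))@p['world_from_camera']
p5=dict(p); p5['world_from_camera']=T([472.6,64.4,182.2],[179.5,0,89.9])@X
for n,uv,z in(('hub',(349,20),85),('dialtop',(270,201),109),('fl',(207,226),65),('fr',(437,237),65),('dialbase',(270,190),66)): print(n,unproj(p5,uv,z).round(1))
a,b=unproj(p5,(215,227.5),65),unproj(p5,(430,236.5),65); print(np.degrees(np.arctan2(*(b-a)[1::-1]))+90)
t=snapshot("top"); print('top hub',unproj(t,(153,208),85).round(1))
# hub in saved top0: shield rim bright ring
im=cv2.imread('pics/top0.png'); g=cv2.cvtColor(im,6)[165:250,110:200]
c=cv2.HoughCircles(cv2.resize(g,None,fx=4,fy=4,interpolation=2),cv2.HOUGH_GRADIENT,1.5,400,param1=120,param2=30,minRadius=100,maxRadius=145)
if c is not None:
    for u,v,r in c[0][:3]: print(u/4+110,v/4+165,r/4,unproj(t,(u/4+110,v/4+165),105).round(1),unproj(t,(u/4+110,v/4+165),66).round(1))
# deck outline fit from top0 white deck lower/upper edges
E
```

```text
hub [525.3 197.   85. ]
dialtop [468.1  68.9 109. ]
fl [409.3  31.5  65. ]
fr [624.2  19.5  65. ]
dialbase [467.7  65.9  66. ]
87.18330980781005
top hub [525.9 195.4  85. ]
148.8125 206.0625 30.25 [528.1 197.7 105. ] [532.2 211.8  66. ]
```

>>> play_rows:
  increments:
    - [-1, [0, 1, 4], 0]
    - [-1, [0, 0, 8], 0]
    - [-1, [0, 0, 10], 0]
    - [-1, [0, 0, 10], 0]
    - [-1, [0, 0, 8], 0]
    - [-1, [0, 0, 5], 0]
    - [-1, [0, 0, 0], 0]
    - [-1, [0, 0, 0], 0]

```text
time: 20.68
tool_pos: [526.8, 196.9, 142.4]
tcp_rot: [-179.9, 0.0, 86.8]
ft_force: [0.2, 0.0, -1.2]
finger_gap: 10.8
grip_force: 60.5
```

```bash
python3 m.py; python3 -c "
from h import *
print(delta((526.7,197,118.5)))"
```

```text
20.6833 [ 0.2  0.  -1.2] [ 0.01 -0.03  0.01] [526.8 196.9 142.4] [-1.7994e+02  2.0000e-02  8.6850e+01] 10.78820783717503
wrist pan 0.66 [527.2 198.  116.8]
orange [ 262  192   30  189 5009] (array([526.7, 203.1]), np.float64(86.81684342607608), array([26.1,  3.2]))
side pan 0.83 [520.7 202.1 121.6]
side pan 0.61 [ 739.4 -361.1   -6.5]
side pan 0.42 [ 559.4 -103.4   -3.3]
side tab 0.58 [ 723.2 -411.3    7.1]
side seat 0.63 [523.2 200.9  82.5]
side seat 0.2 [ 460.6 -286.7   -0.9]
side slot 0.57 [521.3 130.4  83.8]
top pan 0.9 [ 7.420e+02 -3.634e+02 -3.000e-01]
top pan 0.71 [527.2 199.3 119.9]
top tab 0.96 [ 724.2 -411.1    4.8]
top tab 0.89 [524.1 129.3 118.9]
top tab 0.36 [ 616.9 -272.6   -3.2]
top seat 0.72 [527.1 197.6  86. ]
top slot 0.74 [ 6.865e+02 -8.860e+01  3.000e-01]
top slot 0.67 [528.9 130.1  89.3]
top slot 0.65 [ 568.8 -102.5   -4.6]
[-0.1 -0.4 24.5]
```

>>> play_rows:
  increments:
    - [-1, [0, 0.5, 4], 0]
    - [-1, [0, 0, 5], 0]
    - [-1, [0, 0, 5], 0]
    - [-1, [0, 0, 4], 0]
    - [-1, [0, 0, 3], 0]
    - [-1, [0, 0, 2], 0]
    - [-1, [0, 0, 1], 0]
    - [-1, [0, 0, 0], 0]
    - [-1, [0, 0, 0], 0]
    - [-1, [0, 0, 0], 0]

```text
time: 22.27
tool_pos: [527.8, 197.1, 119.3]
tcp_rot: [180.0, -0.0, 86.9]
ft_force: [-0.5, 0.4, -1.2]
finger_gap: 10.2
grip_force: 60.5
```

```bash
python3 m.py | grep -v "7[0-9][0-9]"
```

```text
wrist pan 0.72 [526.7 195.   94.1]
wrist slot 0.61 [526.8 198.3  94.3]
side pan 0.63 [521.4 203.6  94.9]
side tab 0.77 [521.3 131.2 102.4]
side seat 0.87 [522.6 196.8  82.4]
side slot 0.64 [521.5 129.7  82. ]
top tab 0.88 [524.  127.3  96. ]
top tab 0.42 [469.   63.8 107.6]
top slot 0.56 [526.2 133.8  88.7]
```

The pan reads about 10 mm above the seat. The centre, tab and slot readings agree to within a few millimetres, apart from about 7 mm in y in two of them, and the force shows no contact. I'm handing in.

```bash
python3 -c "
from bench import *
print(hand_in())"
```

```text
the job is handed in; nothing more can be done
None
```

I turned the heater dial to its stop and handed in with the pan held still and centred about 10 mm above the weighing seat, its tab in the slot; the hand-in gave no verdict, and those positions come from the last camera readings.

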